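# Load a loudspeaker yoke into a keyed pallet nest

### The arm

A 7-joint arm with a two-finger parallel gripper is mounted at the origin on the work surface. World frame = base frame: x ahead of the robot, y to its left, z up, the work surface at z = 0. Lengths are in m, angles in rad, forces in N, time in s.
With the tool pointing down it reaches from about 0.4 to 0.875 m from the base axis. Payload 19.3 kg.
Tool frame: the origin (TCP) lies on the front face of the gripper's body, between the roots of the fingers; the fingertips stand 73 mm ahead of it and the grasp point (between the pads) lies 54 mm ahead of it; z points along the fingers, y is the direction in which the jaws open and shut (so a half turn about z gives the same grasp; the last joint's range is limited). The gripper opens to 85 mm and grips with 20 to 120 N. Pads are 22 mm wide; open, the fingers measure 114 mm over their backs; the gripper's body (76 mm by 85 mm) begins 54 mm behind the grasp point. The pads swing forward as they close: fully open they stand 13 mm farther back than shut.
Start: joints at [-1.338, 0.521, -0.036, 1.599, 0.021, 1.021, -0.113], TCP at [0.186, 0.597, 0.304] pointing down, gripper open.
Joint ranges: [-2.91, 2.91], [-0.3, 2.13], [-1.5, 1.42], [0.17, 2.43], [-1.26, 4.41], [0.16, 1.93], [-2.52, 2.52]. Speed limits (rad/s): [1.89, 1.89, 2.39, 2.39, 3.01, 3.01, 3.01].

### API

Orientations are given as [roll, pitch, yaw] about the fixed x, y, z axes, in that order (R = Rz(yaw) Ry(pitch) Rx(roll)).
In Python, from workcell import bot gives the robot as it stands.
- The arm moves only by the shell command python3 -m crank 'ROWS' [OPENING] [FORCE]. ROWS is a JSON object of lists of equal length, an entry for each row: "travel": the shift along the world's x, y, z in cm, a list of three; "rot": the turn, a rotation vector about the world's x, y, z in degrees, a list of three. A call has 1 to 8 rows; each row is the pose to reach, as a shift and turn from the pose commanded when the call began; what a row does not reach only later rows make up. A row lasts 1/10 s, in which the tool goes at most 50 mm and 8.59 degrees, less where a joint would pass 70% of its speed; a pose out of reach is approached as far as the arm can. A call with a gripper value outside its range is refused whole. OPENING is the opening, from -1 (shut) to 1 (fully open), so that 0 is half open, set as the call begins (- or left out, the last holds). The fingers move at their own pace and stop on an object; FORCE is the grip in N (left out, the last holds). Time passes only in rows, so rows that repeat a pose let the fingers close. It gives the time, the measured TCP pose, the force and the opening at its end, in the units of the state.
- bot.observe(): the state, without advancing time (a new reading comes with each control period).
- bot.grab_frame(name): name is "scene" or "top"; returns the picture (400x640x3 uint8, red, green, blue); there is no depth.
- bot.camera_model(name): a dict with "fx", "fy", "cx", "cy" (pixels), "R" (3x3) and "t" (3): a world point X has camera coordinates R X + t. Camera axes: x right, y down, z forward; pixel columns grow to the right and rows downward; lengths in m; the calibration is good to about 2 mm. A picture is of the moment at which its call begins. camera_model takes no time and is no camera call.
- bot.job_done(): hands the job in, once; it reports no verdict.
Trained networks look in the newest picture that a camera, given by its name, has taken for a name from the list of things; names that differ only in an ending like _2 or _b are one class to them, and where a whole thing is asked for, a point or a joint stands for the part that bears it (a point fixed in the world has none). Each returns a list of dicts, best first, with "conf" (0 to 1); they miss things now and then, are a little off and sometimes report something else, mostly with a low value. They report only what shows in the picture. A call takes as long as a camera call. They do not tell look-alikes from the thing itself.
- bot.silhouettes(camera, thing): "pixels" (400x640 bool, what is visible of it) and "box" ([centre column, centre row, width, height] in pixels, round what is visible of it).
The state is a dict: "clock": time; "qpos": joint angles; "qd": joint speeds; "joint_efforts": joint torques, N m; "position": TCP position; "tool_rot": TCP orientation; "force": force on the tool from outside, world axes, zero at the start; "moment": the same for the moment, N m; "grip_width": finger opening in m.
Only numpy, scipy, OpenCV 4.12 (cv2) and the standard library are available. Lean on these libraries where they do the work, as an engineer would, in place of code of your own. Each camera call takes 0.05 s, during which the arm holds its last target.

### The job

Load the empty pallet: take the steel yoke (the disc with the round pole standing on it), set it pole up in the nest and turn it under light pressure until the notch in its rim drops over the nest's key and it sits fully home and flat. Feel for the key, do not force the part down on it; then let go and swing the pallet's retaining finger over the yoke's rim to its stop. Leave the other parts and tools where they are.

Things in the scene. Friction and masses are not known exactly. Their poses are not given: they have to be found in the camera images.
- yoke: Loudspeaker T-yoke, bare steel, 0.3 to 0.5 kg, standing on the bench: round plate 72 mm across, 10 mm thick, with a round pole 26 mm in diameter, 30 mm tall in its middle (40 mm overall; grip it by the pole). One notch in the plate's rim, 11.6 mm wide, 9 mm deep from the rim, through the plate. Origin: centre of the underside; z up along the pole; the notch lies in its own -y direction.
- pallet: Blue plastic conveyor pallet that stands fixed on the lane, 160 x 160 x 20 mm, top about 42 mm over the bench. Origin: centre of its underside, z up, sides along x and y. It carries a black round nest in its middle and a steel retaining finger at its (-x, +y) corner. Its neighbours carry finished drivers. Over 50 N between yoke and pallet, knocks too, is too hard; 4 to 10 N and 10 mm/s are right.
- nest (a point): Centre of the nest's rubber floor, where the yoke's underside centre must come. Axes as the pallet's. A steel key 8 mm wide, 4.5 mm high lies on it, from the rim in to 30 mm from the centre. The nest is locked at a different angle on every pallet: the key lies within 1 rad either side of the pallet's -y direction, angle not measured; it does not turn. Off the key the plate rests 4.5 mm too high.
- nest_mouth (a point): Centre of the nest's mouth, 9 mm above its floor, level with the top of its rim. The nest is a cup of 76 mm bore (2 mm of play all round the yoke's plate) and 100 mm outside; its mouth has a 3 mm lead-in at 45 degrees. The notch goes over the key within about 3 degrees either way of straight; then the plate drops from the key's top to the floor.
- clamp (a joint): Angle of the retaining finger about its upright pivot: 0 open (clear of the nest), grows counter-clockwise seen from above to 1.571 at its stop, where the finger points at the nest's centre and overlaps the yoke's rim by 12 mm. It passes 1.8 mm above a seated plate; one not home may stand in its way. Light friction (0.05 N m); it stays where it is left.
- clamp_handle (a point): Middle of the finger's upright black round handle, 16 mm in diameter, 26 mm tall (17 mm from this point down to the top of the steel arm that carries it), 40 mm from the pivot on the side away from the finger's tip. Turns with the finger; finger open, it lies from the pivot towards the pallet's (+x, +y), closed towards (-x, +y).
- clamp_pivot (a point): The finger's pivot axis (upright), at the underside of the finger: 52 mm to -x and 52 mm to +y of the pallet's centre. The pivot's head stands 17 mm above this point.
- magnet: Dark ring magnet, 72 mm across, 32 mm hole, 16 mm high, lying on the bench; leave alone. Origin: centre of the underside.
- top_plate: Flat steel ring, 66 mm across, 29 mm hole, 6 mm thick, lying on the bench; leave alone. Origin: centre of the underside.
- nozzle: White cone nozzle, 28 mm across and 58 mm tall, standing; leave alone. Origin: centre of the underside.
- glue_bottle: White glue bottle, 48 mm across and 120 mm tall, standing; leave alone. Origin: centre of the underside.
- screwdriver: Black-handled screwdriver, 170 mm long, lying; leave alone.
- pliers: Long-nosed pliers with grey handles, about 160 mm long, lying; leave alone.
There are look-alikes about, which are no part of the job. What is shaped like the yoke but blue or orange is not meant.

How it is judged:
On the way:
1. the yoke sits fully home in the nest, notch over the key, before the retaining finger is swung in (z of yoke in the frame of nest below 0.0015 m and horizontal distance between yoke and nest below 0.004 m and angle between yoke's own z axis and vertical below 0.03 rad and value of joint clamp below 0.6 rad), for 0.2 s.
At the end, for the whole second after the job is handed in: The yoke stands pole up in the nest, its underside within 1.5 mm of the nest's floor and 4 mm of its centre, tilted less than 0.03 rad, at rest and released (it can be this low only with the notch over the key), and the retaining finger is at its stop over the rim (joint over 1.4 rad) (z of yoke in the frame of nest between -0.0015 and 0.0015 m and horizontal distance between yoke and nest below 0.004 m and angle between yoke's own z axis and vertical below 0.03 rad and value of joint clamp above 1.4 rad and linear speed of yoke below 0.01 m/s); the robot touches nothing.
It fails at once if the yoke is pressed against the pallet or nest with more than 50 N (contact force between yoke and pallet above 50 N).
It fails at once if another part or tool is moved by more than 20 mm (distance of any of magnet, top_plate, nozzle, glue_bottle, screwdriver, pliers from where it was at the start of the episode above 0.02 m).
It also fails if it takes over 67 s, if anything falls off the work surface, if the arm or the gripper's body presses on something with over 40 N, if the wrist force passes 120 N, or if a joint passes its speed limit or range.

## Working session

There is one attempt and no reset: what is moved stays moved. The work goes in short steps, Python scripts to look and compute and a shell command to move; the robot and the scene stay as the last step left them, time stands still between calls to the robot, and variables do not carry over. Pictures are saved under pics/ and viewed, and the job is handed in when it is done.

```bash
ls; mkdir -p pics; cat > h.py <<'E'
import numpy as np, cv2
from workcell import bot
def snap(name,fn):
    im=bot.grab_frame(name); cv2.imwrite('pics/'+fn,im[:,:,::-1]); return im
def ray(cam,u,v,z):
    m=bot.camera_model(cam); R=np.array(m['R']);t=np.array(m['t'])
    d=R.T@np.array([(u-m['cx'])/m['fx'],(v-m['cy'])/m['fy'],1]); c=-R.T@t
    return c+d*(z-c[2])/d[2]
def proj(cam,X):
    m=bot.camera_model(cam); p=np.array(m['R'])@np.array(X)+np.array(m['t'])
    return m['fx']*p[0]/p[2]+m['cx'], m['fy']*p[1]/p[2]+m['cy']
E
python3 - <<'E'
from h import *
snap('scene','s0.png');snap('top','t0.png')
for c in('scene','top'):
  m=bot.camera_model(c);print(c,m,-np.array(m['R']).T@np.array(m['t']))
  for n in('yoke','pallet','nest','clamp_handle','clamp','magnet'):
    try:
      for d in bot.silhouettes(c,n):print(c,n,round(d['conf'],2),np.round(d['box'],1))
    except Exception as e:print(n,e)
print(bot.observe())
E
```

```text
pics
scene {'fx': 429.326944966317, 'fy': 429.326944966317, 'cx': 321.02460232821966, 'cy': 198.10766218375161, 'R': array([[-0.69138461,  0.72241877,  0.00992172],
       [ 0.41672843,  0.40996921, -0.81133388],
       [-0.59019042, -0.55680909, -0.58449885]]), 't': array([ 0.29476974, -0.0938134 ,  1.26596096])} [0.990052   0.53041199 0.66091411]
scene yoke 0.97 [296.8 180.4  20.6  22.5]
scene yoke 0.83 [491.5 245.8  36.3  27.7]
scene yoke 0.63 [313.9 225.9  30.5  25.7]
scene pallet 0.95 [244.1 261.2 102.2  76.4]
scene nest 0.83 [245.4 259.6 101.4  75.2]
scene clamp_handle 0.51 [280.9 249.2   8.9  36.7]
scene clamp 0.74 [279.1 247.1  13.2  35.3]
scene magnet 0.69 [279.6 247.6  10.1  37. ]
top {'fx': 440.970717265916, 'fy': 440.970717265916, 'cx': 324.7658022030749, 'cy': 191.80329482369027, 'R': array([[-0.01085593, -0.99993732,  0.00273788],
       [-0.99954907,  0.01077497, -0.02802761],
       [ 0.02799636, -0.00304091, -0.9996034 ]]), 't': array([0.01418028, 0.39087212, 1.12761614])} [0.35928066 0.01339673 1.13808532]
top yoke 0.95 [411.6 223.1  33.1  24.9]
top yoke 0.64 [208.6
[... 310 characters left out ...]
'clock': 0.7, 'qpos': array([-1.33819304,  0.52139384, -0.03629629,  1.59949626,  0.02117453,
        1.02109194, -0.11279985]), 'qd': array([-1.51706192e-03,  1.03167786e-04, -2.34139143e-03, -5.02318626e-04,
        3.02972250e-05, -1.87860894e-03, -1.40423405e-04]), 'joint_efforts': array([ 6.59919187e-04, -9.26663017e+01,  1.97910391e+00, -3.70270371e+01,
        1.81695510e-02,  1.05023413e-03,  3.13466774e-05]), 'position': array([0.18639192, 0.59655591, 0.303896  ]), 'tool_rot': array([-3.14158555e+00, -2.04848090e-05,  2.83873000e+00]), 'force': array([-0.68018569, -0.6543611 ,  0.03237009]), 'moment': array([-0.01561619,  0.01613886,  0.00178049]), 'grip_width': 0.08517278041123874}
```

View pics/s0.png

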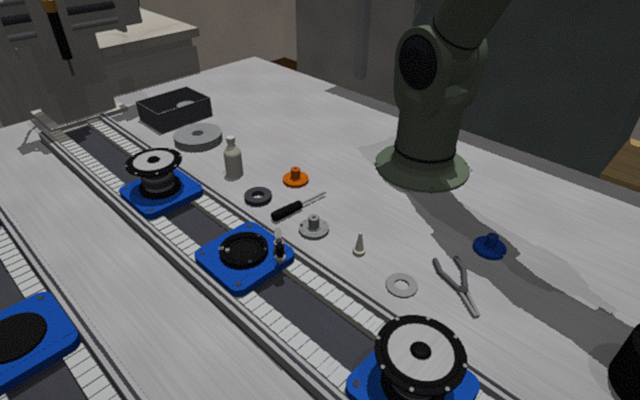

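View pics/t0.png

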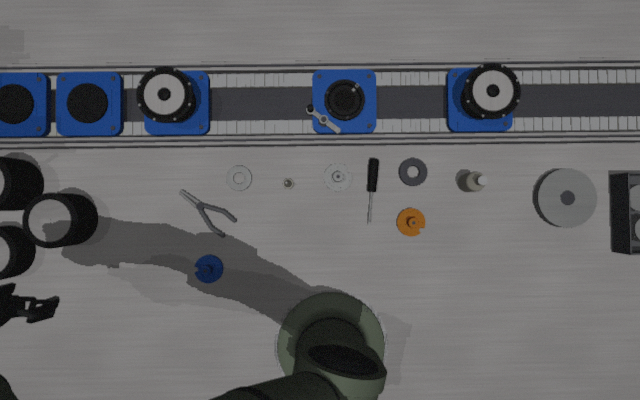

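```bash
python3 - <<'E'
import cv2
a=cv2.imread('pics/t0.png')
cv2.imwrite('pics/t0z.png',cv2.resize(a[40:240,280:450],None,fx=4,fy=3*4/3,interpolation=cv2.INTER_CUBIC)[:600])
b=cv2.imread('pics/t0.png')[195:290,190:440]
cv2.imwrite('pics/t0y.png',cv2.resize(b,None,fx=3.2,fy=3.2,interpolation=cv2.INTER_CUBIC))
b=cv2.imread('pics/s0.png')[150:300,170:370]
cv2.imwrite('pics/s0z.png',cv2.resize(b,None,fx=4,fy=4,interpolation=cv2.INTER_CUBIC))
E
```

```text
(no output)
```

View pics/t0z.png

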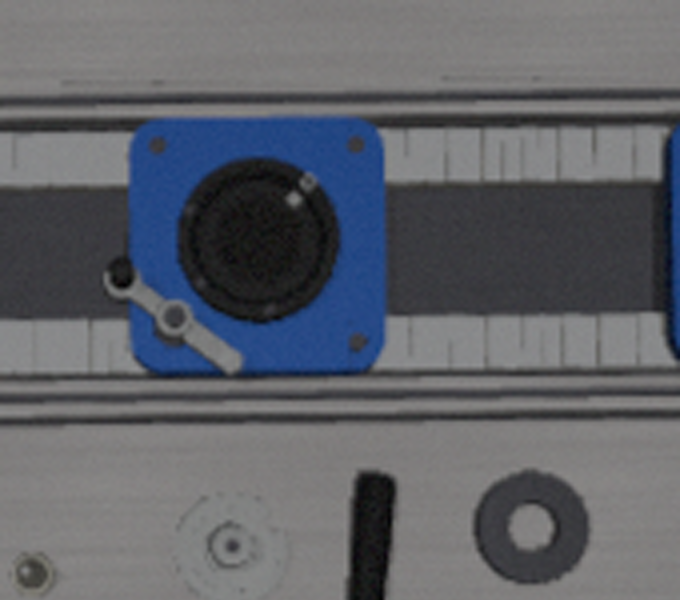

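View pics/t0y.png

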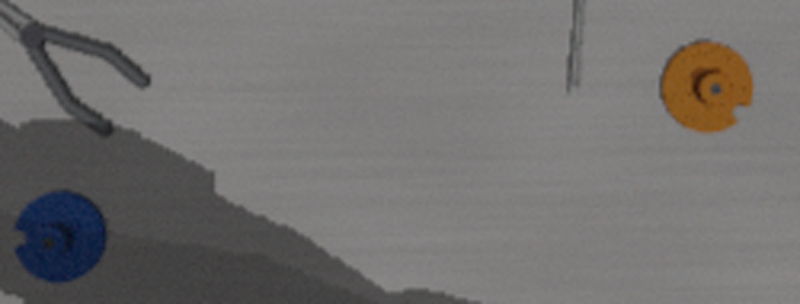

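View pics/s0z.png

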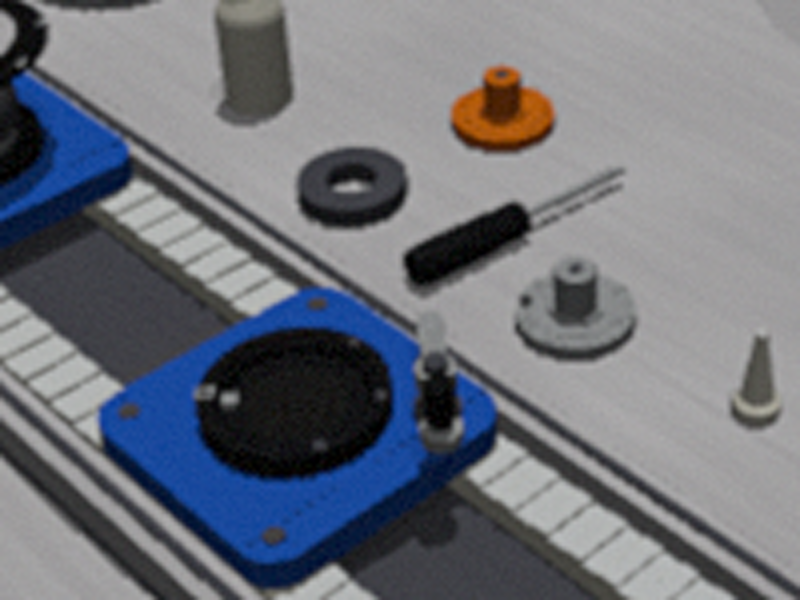

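Top view: the steel yoke is at about (338,178) and the orange and blue look-alikes are at (411,222) and (209,268). The empty pallet is at (344,102), with a bright key in the nest to the upper right at about (353,90). The finger is open, with its handle at (310,109). Next I'll measure these.

```bash
python3 - <<'E'
from h import *
for c in('top','scene'):
  im=cv2.imread('pics/%s0.png'%c[0])
  for d in bot.silhouettes(c,'yoke') if 0 else []: pass
im=cv2.imread('pics/t0.png'); g=cv2.cvtColor(im,cv2.COLOR_BGR2GRAY)
def crop(img,u,v,r,k): 
  a=cv2.resize(img[v-r:v+r,u-r:u+r],None,fx=k,fy=k,interpolation=cv2.INTER_CUBIC)
  return a
a=crop(g,338,178,20,14); a=cv2.normalize(a,None,0,255,cv2.NORM_MINMAX)
a=cv2.createCLAHE(3,(3,3)).apply(a)
s=cv2.cvtColor(cv2.imread('pics/s0.png'),cv2.COLOR_BGR2GRAY)
b=cv2.resize(s[208:248,290:340],(700,560),interpolation=cv2.INTER_CUBIC);b=cv2.normalize(b,None,0,255,cv2.NORM_MINMAX)
cv2.imwrite('pics/y1.png',a);cv2.imwrite('pics/y2.png',b)
n=crop(g,344,101,24,12);cv2.imwrite('pics/n1.png',np.clip(n.astype(float)*2,0,255).astype(np.uint8))
E
```

```text
(no output)
```

View pics/y1.png

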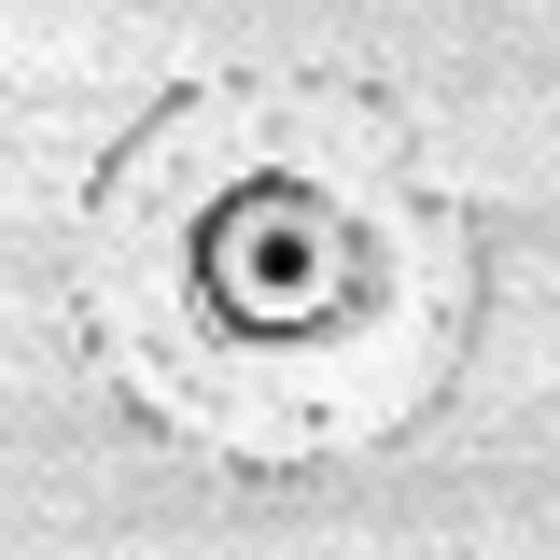

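View pics/y2.png

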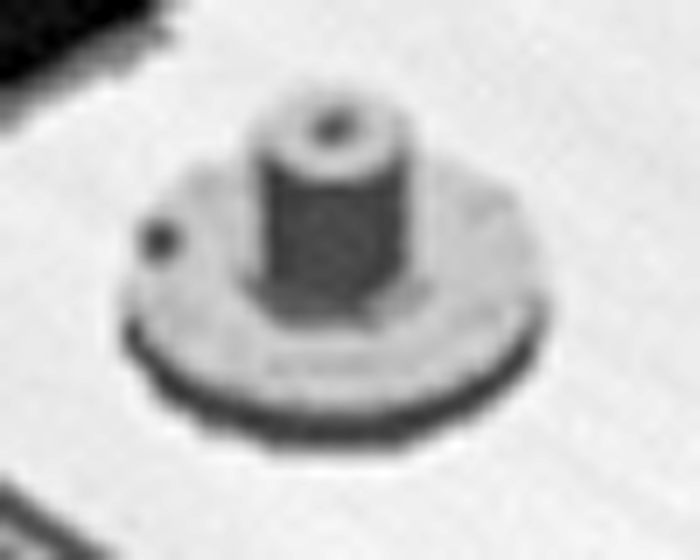

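View pics/n1.png

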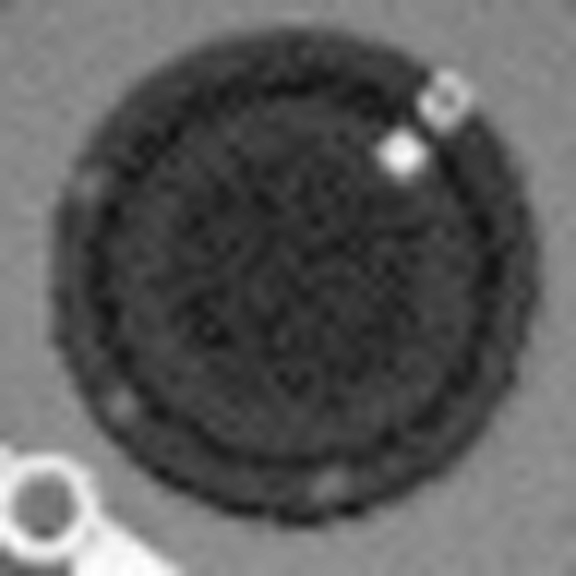

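```bash
python3 - <<'E'
from h import *
from scipy.optimize import least_squares
# pole top centre hole: y1 (280,258)/14 -> top px ; scene y2 (335,127)/14
ut=np.array([338-20+280/14-.5,178-20+258/14-.5]); us=np.array([290+335/14-.5,208+127/14-.5])
print('pole top',ray('top',*ut,.04),ray('scene',*us,.04))
f=lambda X:np.r_[np.array(proj('top',X))-ut,np.array(proj('scene',X))-us]
r=least_squares(f,[.5,0,.04]);print(r.x,r.fun)
# circle centre in top y1 (z=.01)
print('plate', ray('top',318+283/14-.5,158+272/14-.5,.01))
# scene dark patch
p=ray('scene',290+160/14-.5,208+240/14-.5,.008);print('notch patch',p)
# nest: n1 centre outer circle (297,275)/12, z?
n0=np.array([320,77])
print('nest rim', ray('top',*(n0+np.array([297,275])/12-.5),.055))
for z in(.05,.055):print('key',ray('top',*(n0+np.array([402,153])/12-.5),z),'mark',ray('top',*(n0+np.array([447,98])/12-.5),z+.005))
# blue mask pallet
im=cv2.imread('pics/t0.png').astype(int)
m=((im[:,:,0]>im[:,:,2]*1.8)&(im[:,:,0]>60)).astype(np.uint8)
m[:, :300]=0;m[:,390:]=0;m[140:]=0
cs,_=cv2.findContours(m,0,1);c=max(cs,key=cv2.contourArea)
rc=cv2.minAreaRect(c);print(rc);print('pallet',ray('top',*rc[0],.042), [ray('top',*q,.042)[:2].round(4) for q in cv2.boxPoints(rc)])
# dark nest fit
g=cv2.cvtColor(cv2.imread('pics/t0.png'),cv2.COLOR_BGR2GRAY)
m=(g<45).astype(np.uint8);m[:,:322]=0;m[:,367:]=0;m[:78]=0;m[123:]=0
cs,_=cv2.findContours(m,0,1);c=max(cs,key=cv2.contourArea);print('nestcircle',cv2.minEnclosingCircle(c),cv2.fitEllipse(c))
E
```

```text
pole top [ 0.42929544 -0.02212926  0.04      ] [ 0.42879833 -0.02274774  0.04      ]
[ 0.42930414 -0.02216266  0.04060074] [ 0.02097441 -0.01905378  0.02644353  0.00222962]
plate [ 0.42863715 -0.02361889  0.01      ]
notch patch [ 0.44306409 -0.05072113  0.008     ]
nest rim [ 0.61754585 -0.04053935  0.055     ]
key [ 0.64393887 -0.06284204  0.05      ] mark [ 0.65395604 -0.07191661  0.055     ]
key [ 0.6426308 -0.0624917  0.055    ] mark [ 0.65259569 -0.07152276  0.06      ]
((344.0, 101.0), (64.0, 64.0), 90.0)
pallet [ 0.61666697 -0.04051315  0.042     ] [array([0.6982, 0.0387]), array([ 0.6966, -0.1217]), array([ 0.5355, -0.1194]), array([0.5371, 0.0403])]
nestcircle ((344.2537536621094, 99.57280731201172), 20.611068725585938) ((344.08514404296875, 99.81871795654297), (39.001399993896484, 40.136539459228516), 167.5314178466797)
```

Both cameras agree on the yoke, within 1 mm: pole at (0.4293, -0.0222). The key points at a world heading of about -39.5°. The notch heading looks like -55 to -64°, to be refined. I'll move toward the yoke now.

```bash
python3 -m crank '{"travel":[[0.5,-3,0],[1.5,-7.5,0],[3,-12,0],[5,-16,0],[8,-20,0],[11,-24,0],[14,-28,0],[17,-32,0]],"rot":[[0,0,-8],[0,0,-16],[0,0,-24],[0,0,-32],[0,0,-40],[0,0,-48],[0,0,-56],[0,0,-64]]}' 0 40
python3 - <<'E'
from h import *
im=cv2.imread('pics/s0.png')
C=np.array([.4293,-.0222])
def draw(img,cam,ang,u0,v0,w,h,k):
  o=cv2.resize(img[v0:v0+h,u0:u0+w],None,fx=k,fy=k,interpolation=cv2.INTER_CUBIC)
  o=np.clip(o.astype(float)*1.6,0,255).astype(np.uint8)
  def P(X):
    u,v=proj(cam,X);return (int((u-u0+.5)*k),int((v-v0+.5)*k))
  a=np.radians(ang);d=np.array([np.cos(a),np.sin(a)]);n=np.array([-d[1],d[0]])
  for z,col in((.01,(0,0,255)),(0,(0,200,0))):
    pts=[C+d*36+0*n for _ in []]
    hw=.0058
    pts=[C+d*np.sqrt(.036**2-hw**2)+n*hw,C+d*.027+n*hw,C+d*.027-n*hw,C+d*np.sqrt(.036**2-hw**2)-n*hw]
    q=np.array([P([*p,z]) for p in pts]);cv2.polylines(o,[q],False,col,1)
    q=np.array([P([C[0]+.036*np.cos(t),C[1]+.036*np.sin(t),z]) for t in np.linspace(0,6.3,80)]);
    if z>0: cv2.polylines(o,[q],False,(255,0,0),1)
  return o
t=cv2.imread('pics/t0.png')
rows=[]
for a in(-70,-60,-50):
  rows.append(np.hstack([draw(t,'top',a,320,160,36,36,7)[:196],]))
A=np.hstack([draw(t,'top',a,320,160,36,36,7) for a in(-70,-60,-50)])
B=np.hstack([draw(im,'scene',a,294,208,42,36,6) for a in(-70,-60,-50)])
B=cv2.resize(B,(A.shape[1],int(B.shape[0]*A.shape[1]/B.shape[1])))
cv2.imwrite('pics/o1.png',np.vstack([A,B]))
E
```

```text
clock: 1.5
position: [0.3572, 0.2748, 0.3043]
tool_rot: [3.141, -0.001, 1.716]
force: [1.2, 1.1, 0.1]
grip_width: 0.0429
```

View pics/o1.png

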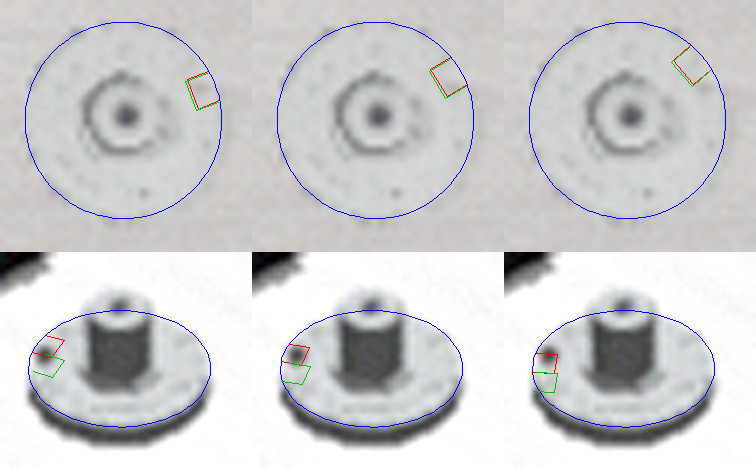

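The overlays put the notch at about -57°±5. It will be seen better against the dark background once the yoke is lifted. Next I'll approach it.

```bash
python3 -m crank '{"travel":[[2.5,-4,0],[4.5,-9,-1],[6,-14,-4],[7,-19,-8],[7.3,-24,-12],[7.3,-28,-15],[7.3,-29.9,-15.5],[7.3,-29.9,-15.5]],"rot":[[0,0,-8],[0,0,-8],[0,0,-8],[0,0,-8],[0,0,-8],[0,0,-8],[0,0,-8],[0,0,-8]]}'
python3 - <<'E'
from h import *
o=bot.observe();print(o['position'],o['tool_rot'],o['force'],o['grip_width'])
b=snap('scene','s1.png')[150:300,220:420];cv2.imwrite('pics/s1z.png',cv2.resize(b[:,:,::-1],None,fx=4,fy=4,interpolation=cv2.INTER_CUBIC))
E
```

```text
clock: 2.3
position: [0.4283, -0.0266, 0.147]
tool_rot: [-3.139, 0.001, 1.577]
force: [0.7, 2.0, 0.7]
grip_width: 0.0427
[ 0.42834173 -0.02662346  0.14702536] [-3.13909575e+00  1.42666490e-03  1.57705736e+00] [0.68873644 1.95387435 0.66895257] 0.04270794879446049
```

View pics/s1z.png

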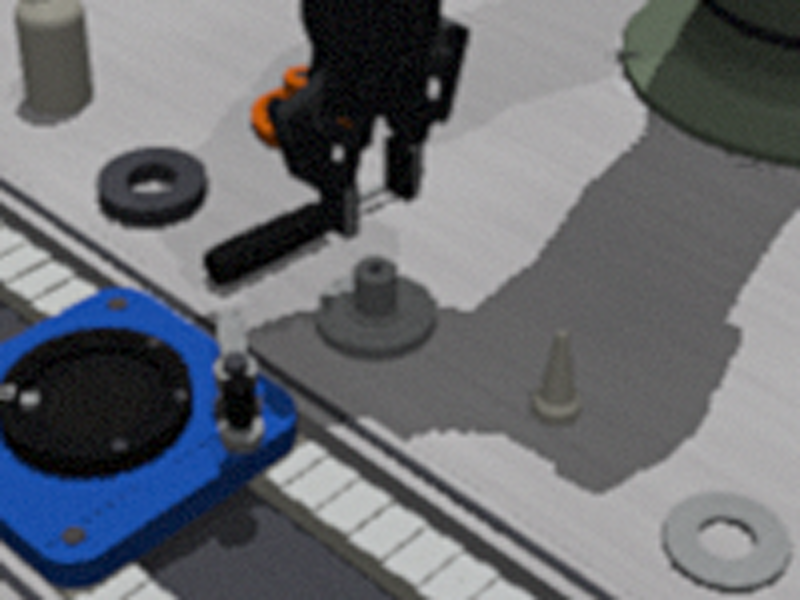

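The gripper stands over the yoke with its shadow on it, at zoomed (375,300). The neighbours are clear of it. I'll let it settle and then descend.

```bash
python3 -m crank '{"travel":[[0,0,0],[0,0,0],[0,0,0],[0,0,-1.5]],"rot":[[0,0,0],[0,0,0],[0,0,0],[0,0,0]]}'
python3 -m crank '{"travel":[[0,0,-1.0],[0,0,-2.2],[0,0,-3.4],[0,0,-4.2],[0,0,-4.6],[0,0,-4.6],[0,0,-4.6]],"rot":[[0,0,0],[0,0,0],[0,0,0],[0,0,0],[0,0,0],[0,0,0],[0,0,0]]}'
python3 - <<'E'
from h import *
o=bot.observe();print(o['position'],o['tool_rot'],o['force'],o['grip_width'])
b=snap('scene','s2.png')[150:300,220:420];cv2.imwrite('pics/s2z.png',cv2.resize(b[:,:,::-1],None,fx=4,fy=4,interpolation=cv2.INTER_CUBIC))
E
```

```text
clock: 2.75
position: [0.4304, -0.0212, 0.1352]
tool_rot: [3.138, -0.001, 1.584]
force: [-0.1, 0.3, -0.7]
grip_width: 0.0428
clock: 3.45
position: [0.4295, -0.0225, 0.0881]
tool_rot: [3.141, 0.0, 1.582]
force: [0.0, 0.8, -0.2]
grip_width: 0.0425
[ 0.42946698 -0.02248245  0.0880892 ] [3.14145056e+00 1.45861666e-05 1.58198079e+00] [ 0.0304266   0.81108198 -0.19991312] 0.04251336127279039
```

View pics/s2z.png

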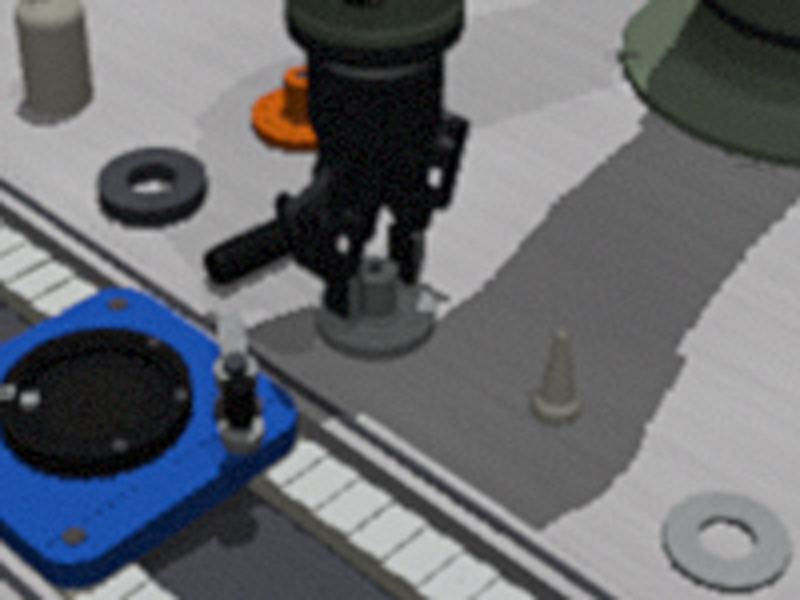

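The pole is between the fingers. I'll close and lift.

```bash
python3 -m crank '{"travel":[[0,0,0],[0,0,0],[0,0,0],[0,0,0],[0,0,0],[0,0,0]],"rot":[[0,0,0],[0,0,0],[0,0,0],[0,0,0],[0,0,0],[0,0,0]]}' -1 60
python3 -m crank '{"travel":[[0,0,0],[0,0,2],[0,0,5],[0,0,9],[0,0,12],[0,0,13],[0,0,13],[0,0,13]],"rot":[[0,0,0],[0,0,0],[0,0,0],[0,0,0],[0,0,0],[0,0,0],[0,0,0],[0,0,0]]}'
python3 - <<'E'
from h import *
o=bot.observe();print(o['position'],o['tool_rot'],o['force'],o['moment'],o['grip_width'])
im=snap('scene','s3.png');b=im[130:280,220:420];cv2.imwrite('pics/s3z.png',cv2.resize(b[:,:,::-1],None,fx=4,fy=4,interpolation=cv2.INTER_CUBIC))
E
```

```text
clock: 4.1
position: [0.4296, -0.0224, 0.0885]
tool_rot: [3.141, -0.0, 1.582]
force: [-1.5, 0.0, 11.1]
grip_width: 0.0241
clock: 4.9
position: [0.429, -0.0222, 0.2169]
tool_rot: [-3.141, -0.0, 1.583]
force: [-1.3, 0.0, -5.6]
grip_width: 0.0239
[ 0.42898509 -0.02222013  0.21694751] [-3.14052953e+00 -2.95295156e-05  1.58261334e+00] [-1.29729624  0.01665669 -5.61221916] [-0.04537848 -0.04321141  0.00308845] 0.023884298144920157
```

View pics/s3z.png

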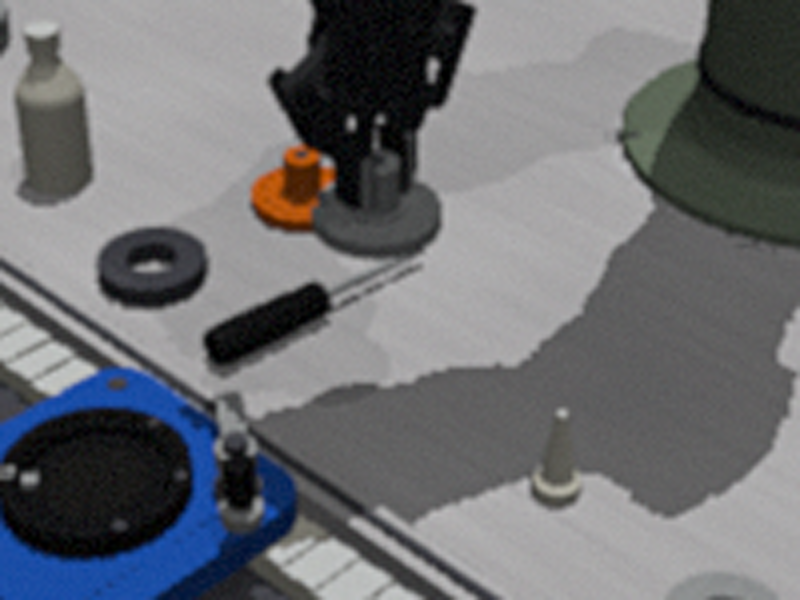

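The yoke is held and lifted: weight about 4–5 N, and the plate is level at zoomed (378,215). Before the transfer I'll check the nest's position and height by overlaying it in both pictures.

```bash
python3 - <<'E'
from h import *
out=[]
for cam,f,u0,v0,w,h,k in(('top','t0.png',300,62,88,80,6),('scene','s0.png',190,215,110,80,5)):
  img=cv2.imread('pics/'+f);o=cv2.resize(img[v0:v0+h,u0:u0+w],None,fx=k,fy=k,interpolation=cv2.INTER_CUBIC);o=np.clip(o*1.7,0,255).astype(np.uint8)
  def pl(pts,col,cl=True):
    q=np.array([[(p[0]-u0+.5)*k,(p[1]-v0+.5)*k] for p in (proj(cam,X) for X in pts)]).astype(int);cv2.polylines(o,[q],cl,col,1)
  C=np.array([.617,-.0405])
  T=np.linspace(0,2*np.pi,60)
  pl([[C[0]+sx*.08,C[1]+sy*.08,.042] for sx,sy in((1,1),(1,-1),(-1,-1),(-1,1))],(0,255,255))
  for r,z,col in((.05,.052,(0,0,255)),(.038,.043,(0,255,0))):
    pl([[C[0]+r*np.cos(t),C[1]+r*np.sin(t),z] for t in T],col)
  a=np.radians(-39.5);d=np.array([np.cos(a),np.sin(a)]);n=np.array([-d[1],d[0]])
  pl([[*(C+d*.030+n*.004),.0475],[*(C+d*.038+n*.004),.0475],[*(C+d*.038-n*.004),.0475],[*(C+d*.030-n*.004),.0475]],(255,0,255))
  hd=C+[-.052+.0283,.052+.0283]
  for z in(.075,.085): pl([[hd[0]+.008*np.cos(t),hd[1]+.008*np.sin(t),z] for t in T],(255,255,0))
  pv=C+[-.052,.052]; pl([[pv[0]+.008*np.cos(t),pv[1]+.008*np.sin(t),.071] for t in T],(255,255,255))
  cv2.imwrite('pics/n_%s.png'%cam,o)
E
```

```text
(no output)
```

View pics/n_top.png

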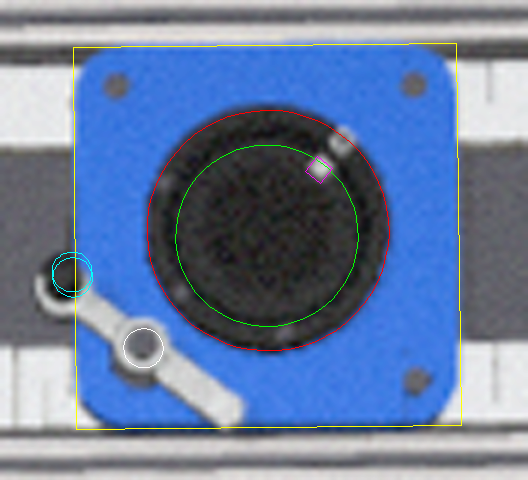

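View pics/n_scene.png

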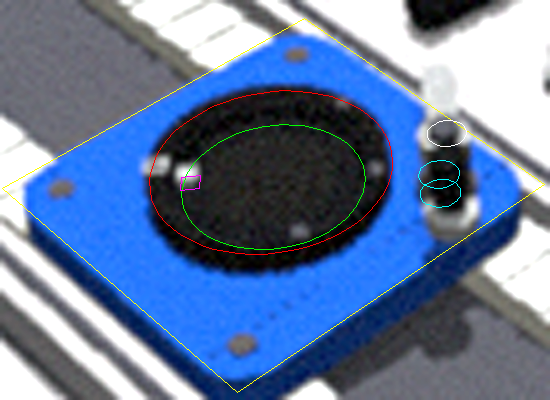

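The overlay agrees. The nest centre is at about (0.617, -0.0405), the rim at z ≈ 0.055, the floor at about 0.046, and the key at -39.5°. I'll transfer at height with about 17.5° of turn.

```bash
python3 -m crank '{"travel":[[3,0,0],[7,-0.5,0],[11,-1,0],[15,-1.5,0],[17.8,-1.8,0],[18.8,-1.8,-1],[18.8,-1.8,-3],[18.8,-1.8,-5]],"rot":[[0,0,0],[0,0,4],[0,0,8],[0,0,12],[0,0,15],[0,0,17],[0,0,17],[0,0,17]]}'
python3 -m crank '{"travel":[[0,0,0],[0,0,0],[0,0,0]],"rot":[[0,0,0],[0,0,0],[0,0,0]]}'
python3 - <<'E'
from h import *
o=bot.observe();print(o['position'],o['tool_rot'],o['force'],o['moment'],o['grip_width'])
im=snap('scene','s4.png');b=im[170:320,150:350];cv2.imwrite('pics/s4z.png',np.clip(1.6*cv2.resize(b[:,:,::-1],None,fx=4,fy=4,interpolation=cv2.INTER_CUBIC),0,255).astype(np.uint8))
im=snap('top','t4.png');b=im[40:160,270:430];cv2.imwrite('pics/t4z.png',np.clip(1.6*cv2.resize(b[:,:,::-1],None,fx=5,fy=5,interpolation=cv2.INTER_CUBIC),0,255).astype(np.uint8))
E
```

```text
clock: 5.75
position: [0.6169, -0.0407, 0.1649]
tool_rot: [-3.139, -0.001, 1.878]
force: [-0.3, -0.4, -5.3]
grip_width: 0.0241
clock: 6.05
position: [0.6176, -0.0406, 0.1683]
tool_rot: [3.141, 0.0, 1.879]
force: [-0.6, 0.8, -5.4]
grip_width: 0.0237
[ 0.61762013 -0.04061837  0.168285  ] [3.14121665e+00 1.09519249e-04 1.87857162e+00] [-0.63523952  0.81988965 -5.41874037] [-0.01077463 -0.06459246  0.00012531] 0.023699303296798747
```

View pics/s4z.png

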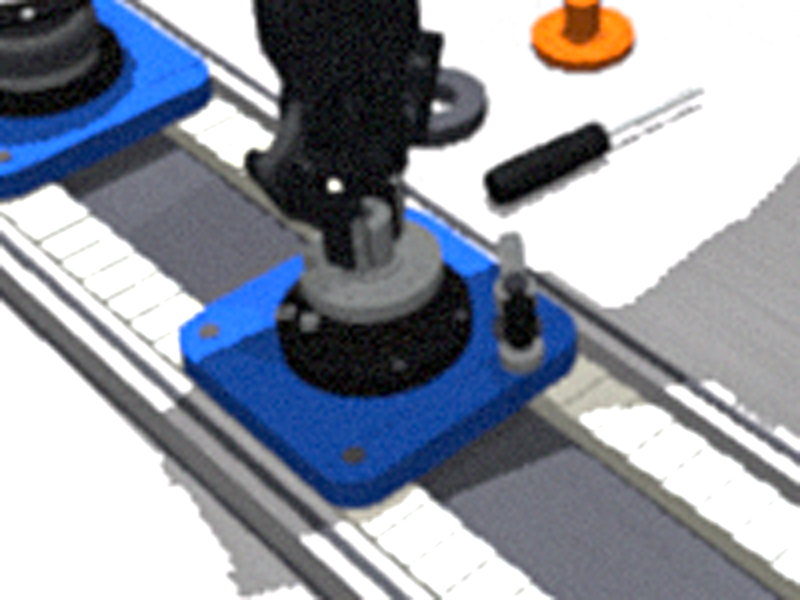

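View pics/t4z.png

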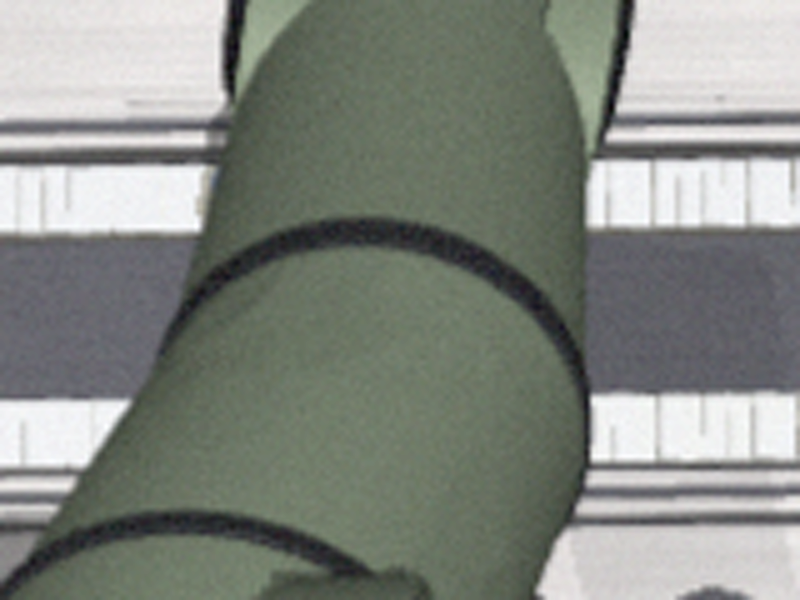

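```bash
python3 - <<'E'
from h import *
img=cv2.imread('pics/s4.png');u0,v0,w,h,k=215,210,60,50,6
C=np.array([.6176,-.0406]);T=np.linspace(0,6.28,60);O=[]
for ang in(None,-30,-40,-50):
  o=cv2.resize(img[v0:v0+h,u0:u0+w],None,fx=k,fy=k,interpolation=cv2.INTER_CUBIC);o=np.clip(o*1.9,0,255).astype(np.uint8)
  def pl(pts,col):
    q=np.array([[(p[0]-u0+.5)*k,(p[1]-v0+.5)*k] for p in (proj('scene',X) for X in pts)]).astype(int);cv2.polylines(o,[q],False,col,1)
  if ang:
   a=np.radians(ang);d=np.array([np.cos(a),np.sin(a)]);n=np.array([-d[1],d[0]])*.0058
   pl([[C[0]+.036*np.cos(t),C[1]+.036*np.sin(t),.0898] for t in T],(255,0,0))
   for z,c in((.0898,(0,0,255)),(.0798,(0,255,0))):
    pl([[*(C+d*.0355+n),z],[*(C+d*.027+n),z],[*(C+d*.027-n),z],[*(C+d*.0355-n),z]],c)
  O.append(o)
cv2.imwrite('pics/o4.png',np.vstack([np.hstack(O[:2]),np.hstack(O[2:])]))
E
```

```text
(no output)
```

View pics/o4.png

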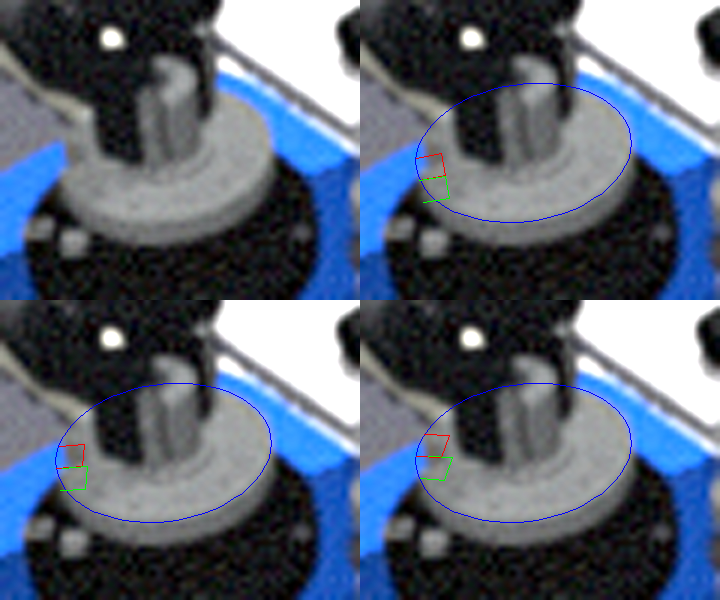

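The notch shows at (75,455) in the lower-left panel, inside the -40° box, so it is already about in line with the key. I'll lower to just above the mouth.

```bash
python3 -m crank '{"travel":[[0,0,-0.5],[0,0,-1],[0,0,-1.5],[0,0,-2],[0,0,-2.1],[0,0,-2.2],[0,0,-2.2]],"rot":[[0,0,0],[0,0,0],[0,0,0],[0,0,0],[0,0,0],[0,0,0],[0,0,0]]}'
python3 -m crank '{"travel":[[0,0,-0.1],[0,0,-0.2],[0,0,-0.3],[0,0,-0.3]],"rot":[[0,0,0],[0,0,0],[0,0,0],[0,0,0]]}'
python3 -c "
from h import *
o=bot.observe();print(o['position'],o['force'],o['moment'])"
```

```text
clock: 6.85
position: [0.6174, -0.0405, 0.1458]
tool_rot: [-3.141, 0.0, 1.879]
force: [0.3, 0.2, -4.7]
grip_width: 0.0238
clock: 7.25
position: [0.6173, -0.0404, 0.1428]
tool_rot: [-3.141, -0.0, 1.879]
force: [-0.5, 0.2, -4.5]
grip_width: 0.0239
[ 0.61734592 -0.04042352  0.14277925] [-0.5072638   0.1699725  -4.53079149] [-0.02609456 -0.01230672 -0.01034662]
```

```bash
python3 -m crank '{"travel":[[0,0,-0.1],[0,0,-0.2],[0,0,-0.2]],"rot":[[0,0,0],[0,0,0],[0,0,0]]}'
python3 -m crank '{"travel":[[0,0,-0.05],[0,0,-0.1],[0,0,-0.1]],"rot":[[0,0,0],[0,0,0],[0,0,0]]}'
python3 -c "
from h import *
o=bot.observe();print(o['position'],o['force'],o['moment'])"
```

```text
clock: 7.55
position: [0.6173, -0.0404, 0.1407]
tool_rot: [-3.141, -0.0, 1.879]
force: [0.3, -0.4, -4.2]
grip_width: 0.024
clock: 7.85
position: [0.6174, -0.0405, 0.1398]
tool_rot: [-3.142, -0.0, 1.879]
force: [0.8, -0.6, -6.3]
grip_width: 0.0246
[ 0.61736649 -0.0404541   0.13984381] [ 0.81057585 -0.58189361 -6.33745   ] [ 0.00551501  0.00792275 -0.03659618]
```

No contact yet. I'll go on down in steps of 1 mm or less.

```bash
python3 -m crank '{"travel":[[0,0,-0.05],[0,0,-0.1],[0,0,-0.1]],"rot":[[0,0,0],[0,0,0],[0,0,0]]}'
python3 -m crank '{"travel":[[0,0,-0.05],[0,0,-0.1],[0,0,-0.1]],"rot":[[0,0,0],[0,0,0],[0,0,0]]}'
python3 -c "
from h import *
o=bot.observe();print(o['position'],o['force'],o['moment'])"
```

```text
clock: 8.15
position: [0.6174, -0.0404, 0.1388]
tool_rot: [-3.142, -0.0, 1.879]
force: [-0.7, 0.7, -4.8]
grip_width: 0.024
clock: 8.45
position: [0.6173, -0.0405, 0.1378]
tool_rot: [-3.141, -0.0, 1.879]
force: [-0.0, -0.1, -4.2]
grip_width: 0.0241
[ 0.61734625 -0.04045983  0.1378179 ] [-0.03888592 -0.13978651 -4.20648948] [-0.00548374 -0.01961117  0.02166694]
```

```bash
for i in 1 2; do :; done; python3 -m crank '{"travel":[[0,0,-0.05],[0,0,-0.1],[0,0,-0.1]],"rot":[[0,0,0],[0,0,0],[0,0,0]]}'
python3 -m crank '{"travel":[[0,0,-0.05],[0,0,-0.1],[0,0,-0.1]],"rot":[[0,0,0],[0,0,0],[0,0,0]]}'
python3 -c "
from h import *
o=bot.observe();print(o['position'],o['force'],o['moment'])"
```

```text
clock: 8.75
position: [0.6174, -0.0405, 0.1368]
tool_rot: [-3.142, -0.0, 1.879]
force: [-0.5, 0.3, -4.9]
grip_width: 0.0238
clock: 9.05
position: [0.6174, -0.0405, 0.1365]
tool_rot: [3.141, -0.0, 1.879]
force: [-3.5, 0.5, 8.3]
grip_width: 0.0238
[ 0.61739915 -0.04048766  0.13654401] [-3.54809295  0.51902599  8.34446021] [0.17338273 0.94092189 0.01461766]
```

Contact is about 13 N at TCP z 0.1365. I'll look to see whether this is the key, the lead-in or the floor.

```bash
python3 - <<'E'
from h import *
o=bot.observe();print(o['position'],o['force'],o['moment'])
img=snap('scene','s5.png')[:,:,::-1];u0,v0,w,h,k=205,215,80,66,9
b=img[v0:v0+h,u0:u0+w]
cv2.imwrite('pics/s5z.png',np.clip(2.0*cv2.resize(b,None,fx=k,fy=k,interpolation=cv2.INTER_CUBIC).astype(float),0,255).astype(np.uint8))
E
```

```text
[ 0.61739915 -0.04048766  0.13654401] [-3.54809295  0.51902599  8.34446021] [0.17338273 0.94092189 0.01461766]
```

View pics/s5z.png

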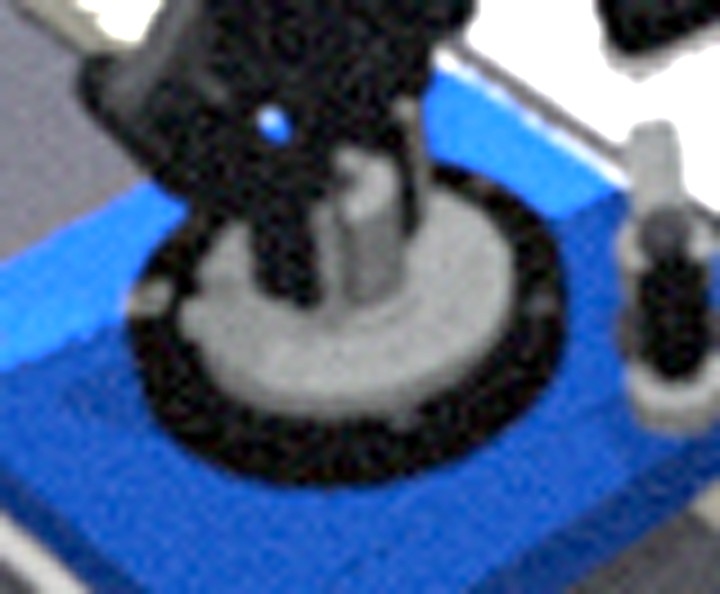

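```bash
python3 - <<'E'
from h import *
img=cv2.imread('pics/s5.png');u0,v0,w,h,k=212,228,50,42,8
C=np.array([.6174,-.0405]);T=np.linspace(0,6.28,60);O=[]
for ang,zt in((None,0),(-35,.058),(-40,.058),(-45,.058)):
  o=cv2.resize(img[v0:v0+h,u0:u0+w],None,fx=k,fy=k,interpolation=cv2.INTER_CUBIC);o=np.clip(o*1.5,0,255).astype(np.uint8)
  def pl(pts,col):
    q=np.array([[(p[0]-u0+.5)*k,(p[1]-v0+.5)*k] for p in (proj('scene',X) for X in pts)]).astype(int);cv2.polylines(o,[q],False,col,1)
  if ang:
   a=np.radians(ang);d=np.array([np.cos(a),np.sin(a)]);n=np.array([-d[1],d[0]])*.0058
   pl([[C[0]+.036*np.cos(t),C[1]+.036*np.sin(t),zt] for t in T],(255,0,0))
   pl([[*(C+d*.0355+n),zt],[*(C+d*.027+n),zt],[*(C+d*.027-n),zt],[*(C+d*.0355-n),zt]],(0,0,255))
  O.append(o)
cv2.imwrite('pics/o5.png',np.vstack([np.hstack(O[:2]),np.hstack(O[2:])])[:600])
E
```

```text
(no output)
```

View pics/o5.png

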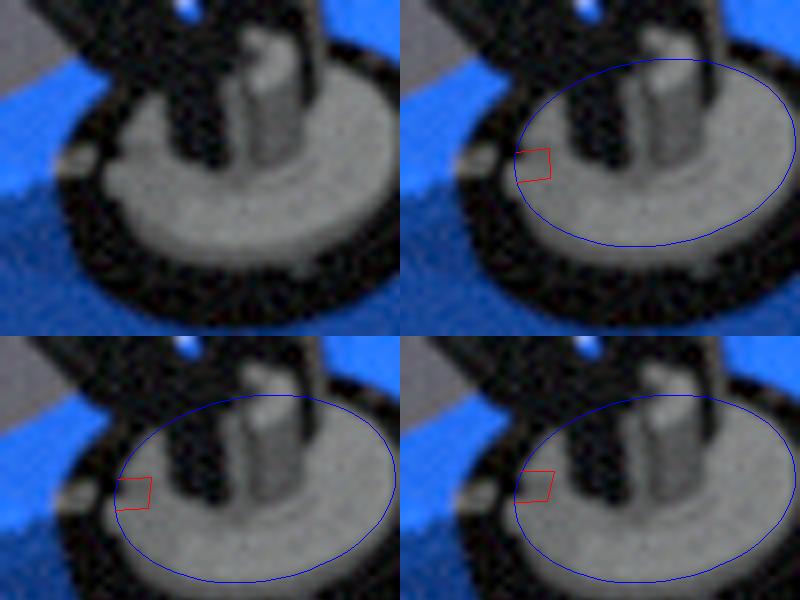

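The picture shows the plate resting on the key. The bright key end sticks out at (115,183), slightly below the dark notch at (125,152). I'll turn counter-clockwise in small steps with slightly less pressure.

```bash
python3 -m crank '{"travel":[[0,0,0.01],[0,0,0.01],[0,0,0.01],[0,0,0.01]],"rot":[[0,0,0],[0,0,1],[0,0,2],[0,0,2]]}'
python3 -m crank '{"travel":[[0,0,0],[0,0,0],[0,0,0]],"rot":[[0,0,1],[0,0,2],[0,0,2]]}'
python3 -c "
from h import *
o=bot.observe();print(o['position'],o['force'],o['moment'])"
```

```text
clock: 9.5
position: [0.6178, -0.0405, 0.1365]
tool_rot: [3.141, 0.0, 1.915]
force: [-1.1, 0.2, 6.6]
grip_width: 0.0236
clock: 9.8
position: [0.6178, -0.0407, 0.1366]
tool_rot: [3.141, 0.0, 1.949]
force: [-1.5, 1.0, 5.3]
grip_width: 0.0245
[ 0.61777453 -0.04065436  0.13655553] [-1.45490375  1.02205484  5.27296918] [-0.02735172  0.3445233  -0.13385866]
```

```bash
python3 -m crank '{"travel":[[0,0,0],[0,0,0],[0,0,0]],"rot":[[0,0,1],[0,0,2],[0,0,2]]}'
python3 -m crank '{"travel":[[0,0,0],[0,0,0],[0,0,0]],"rot":[[0,0,1],[0,0,2],[0,0,2]]}'
python3 - <<'E'
from h import *
o=bot.observe();print(o['position'],o['force'],o['moment'])
img=snap('scene','s6.png')[:,:,::-1];u0,v0,w,h,k=212,228,50,42,12
cv2.imwrite('pics/s6z.png',np.clip(1.7*cv2.resize(img[v0:v0+h,u0:u0+w],None,fx=k,fy=k,interpolation=cv2.INTER_CUBIC).astype(float),0,255).astype(np.uint8))
E
```

```text
clock: 10.1
position: [0.6174, -0.0411, 0.1365]
tool_rot: [3.142, 0.001, 1.984]
force: [-4.9, -2.4, 7.9]
grip_width: 0.0243
clock: 10.4
position: [0.6173, -0.0413, 0.1365]
tool_rot: [-3.141, 0.0, 2.018]
force: [-6.1, -2.0, 9.3]
grip_width: 0.0241
[ 0.61727421 -0.04126252  0.13651699] [-6.1355248  -2.03295333  9.26360886] [-0.51868573  1.06808124 -0.86490156]
```

View pics/s6z.png

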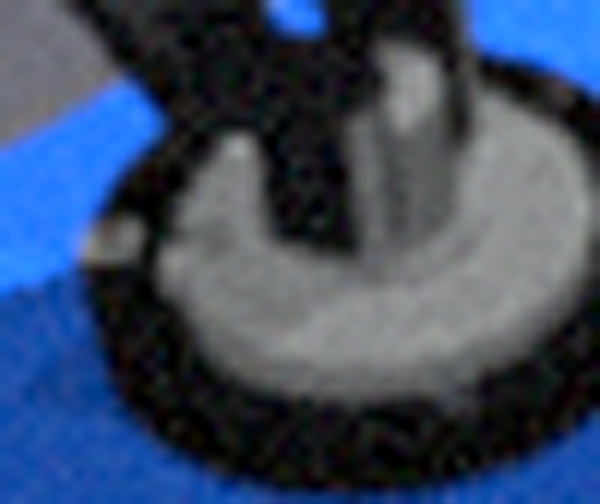

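After about 8° of turn a resisting moment of -0.86 N m has built up. That is far more than friction would give, so a notch wall is against the side of the key. The part may already have dropped home. I'll turn back to find the free window and the opposite wall.

```bash
python3 -m crank '{"travel":[[0,0,0],[0,0,0],[0,0,0],[0,0,0]],"rot":[[0,0,-1],[0,0,-2],[0,0,-3],[0,0,-3]]}'
python3 -c "
from h import *
o=bot.observe();print(o['position'],o['tool_rot'],o['force'],o['moment'])"
python3 -m crank '{"travel":[[0,0,0],[0,0,0],[0,0,0]],"rot":[[0,0,-1],[0,0,-2],[0,0,-2]]}'
python3 -c "
from h import *
o=bot.observe();print(o['position'],o['tool_rot'],o['force'],o['moment'])"
python3 -m crank '{"travel":[[0,0,0],[0,0,0],[0,0,0]],"rot":[[0,0,-1],[0,0,-2],[0,0,-2]]}'
python3 -c "
from h import *
o=bot.observe();print(o['position'],o['tool_rot'],o['force'],o['moment'])"
```

```text
clock: 10.85
position: [0.6174, -0.0411, 0.1365]
tool_rot: [3.142, 0.001, 1.965]
force: [-4.0, -2.4, 7.1]
grip_width: 0.0242
[ 0.61741552 -0.04109526  0.13653023] [3.14152919e+00 6.67406411e-04 1.96521991e+00] [-4.00839515 -2.43597926  7.14413351] [-0.54308244  0.92114693 -0.10697212]
clock: 11.15
position: [0.6177, -0.0408, 0.1365]
tool_rot: [3.141, 0.001, 1.931]
force: [-2.4, -1.0, 5.8]
grip_width: 0.0239
[ 0.61766291 -0.04081755  0.13654419] [3.14091195e+00 6.58419601e-04 1.93072796e+00] [-2.39566085 -0.99151192  5.76648165] [-0.30615612  0.4256887  -0.02339621]
clock: 11.45
position: [0.6179, -0.0407, 0.1365]
tool_rot: [3.141, 0.001, 1.896]
force: [-0.8, -1.6, 5.5]
grip_width: 0.0244
[ 0.61785442 -0.04068992  0.13653203] [3.14051323e+00 6.50373074e-04 1.89594671e+00] [-0.82437867 -1.62938339  5.45352743] [-0.14648414  0.1829338  -0.02346483]
```

```bash
python3 -m crank '{"travel":[[0,0,0],[0,0,0],[0,0,0]],"rot":[[0,0,-1],[0,0,-2],[0,0,-2]]}'
python3 -c "
from h import *
o=bot.observe();print(o['position'],o['tool_rot'],o['force'],o['moment'])"
python3 -m crank '{"travel":[[0,0,0],[0,0,0],[0,0,0]],"rot":[[0,0,-1],[0,0,-2],[0,0,-2]]}'
python3 -c "
from h import *
o=bot.observe();print(o['position'],o['tool_rot'],o['force'],o['moment'])"
python3 -m crank '{"travel":[[0,0,0],[0,0,0],[0,0,0]],"rot":[[0,0,-1],[0,0,-2],[0,0,-2]]}'
python3 -c "
from h import *
o=bot.observe();print(o['position'],o['tool_rot'],o['force'],o['moment'])"
```

```text
clock: 11.75
position: [0.6179, -0.0406, 0.1365]
tool_rot: [3.14, 0.001, 1.861]
force: [0.2, -0.1, 5.4]
grip_width: 0.024
[ 0.61789234 -0.04062047  0.13653531] [3.14034676e+00 5.40214866e-04 1.86063597e+00] [ 0.16327555 -0.13433951  5.42785719] [-0.09306287  0.08418478  0.01220337]
clock: 12.05
position: [0.618, -0.0404, 0.1365]
tool_rot: [3.14, 0.0, 1.826]
force: [0.2, 0.3, 5.1]
grip_width: 0.0242
[ 0.61801602 -0.04036905  0.13653155] [3.14007845e+00 3.63328499e-04 1.82605893e+00] [0.24203829 0.29122141 5.09360102] [ 0.02407491 -0.11021445  0.14311107]
clock: 12.35
position: [0.6183, -0.0399, 0.1365]
tool_rot: [3.139, 0.0, 1.791]
force: [3.2, 3.3, 5.8]
grip_width: 0.0241
[ 0.61832249 -0.03986595  0.13652628] [3.13935595e+00 1.80673238e-05 1.79096313e+00] [3.22707682 3.28045291 5.76413684] [ 0.65735301 -0.81924617  0.21258547]
```

The opposite wall shows at yaw 1.79, with the lateral forces and moment reversed. The first wall was at about 1.98, and z stayed at 0.1365 throughout. The notch is captured on both sides, so the part is on the floor. I'll centre it at about 1.89, unload and release.

```bash
python3 -m crank '{"travel":[[0,0,0],[0,0,0],[0,0,0],[0,0,0],[0,0,0.03],[0,0,0.03],[0,0,0.03],[0,0,0.03]],"rot":[[0,0,2],[0,0,4],[0,0,5.5],[0,0,5.5],[0,0,5.5],[0,0,5.5],[0,0,5.5],[0,0,5.5]]}'
python3 -c "
from h import *
o=bot.observe();print(o['position'],o['tool_rot'],o['force'],o['moment'])"
python3 -m crank '{"travel":[[0,0,0],[0,0,0],[0,0,0],[0,0,0],[0,0,0]],"rot":[[0,0,0],[0,0,0],[0,0,0],[0,0,0],[0,0,0]]}' 0.1
python3 - <<'E'
from h import *
o=bot.observe();print(o['position'],o['tool_rot'],o['force'],o['moment'],o['grip_width'])
img=snap('scene','s7.png')[:,:,::-1];u0,v0,w,h,k=205,215,90,66,8
cv2.imwrite('pics/s7z.png',np.clip(1.7*cv2.resize(img[v0:v0+h,u0:u0+w],None,fx=k,fy=k,interpolation=cv2.INTER_CUBIC).astype(float),0,255).astype(np.uint8))
E
```

```text
clock: 13.15
position: [0.6178, -0.0404, 0.1365]
tool_rot: [3.141, 0.0, 1.887]
force: [4.3, 1.4, 5.1]
grip_width: 0.0244
[ 0.61781631 -0.0404101   0.13651157] [3.14062694e+00 3.42951538e-04 1.88736497e+00] [4.32594335 1.40612271 5.07874853] [ 0.27555548 -0.93240519 -0.02724122]
clock: 13.65
position: [0.6173, -0.0405, 0.1362]
tool_rot: [-3.141, -0.0, 1.887]
force: [-1.1, 1.1, 0.4]
grip_width: 0.0471
[ 0.61725843 -0.04050931  0.13619929] [-3.14124504e+00 -2.86829252e-05  1.88749118e+00] [-1.10113903  1.10610356  0.35963499] [-0.00563888  0.03927329 -0.03866231] 0.04707509526484925
```

View pics/s7z.png

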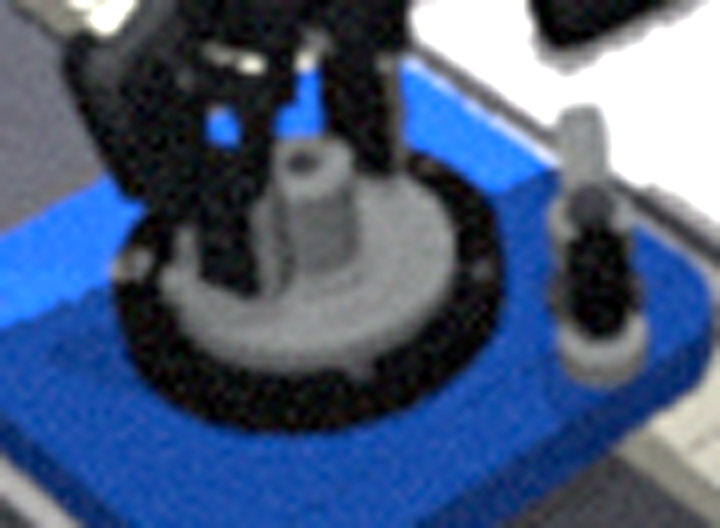

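The jaws are open and the pole is free; the plate looks level in the cup. I'll withdraw straight up and to the side so both cameras see it.

```bash
python3 -m crank '{"travel":[[0,0,0.5],[0,0,1.5],[0,0,3],[0,0,5],[0,0,8],[0,2,11],[0,6,13],[0,10,14]],"rot":[[0,0,0],[0,0,0],[0,0,0],[0,0,0],[0,0,0],[0,0,0],[0,0,0],[0,0,0]]}'
python3 -m crank '{"travel":[[-1,4,0],[-2,8,0],[-4,12,0],[-6,16,0],[-7,19,0],[-7,19,0],[-7,19,0]],"rot":[[0,0,0],[0,0,0],[0,0,0],[0,0,0],[0,0,0],[0,0,0],[0,0,0]]}'
python3 - <<'E'
from h import *
img=snap('scene','s8.png')[:,:,::-1];u0,v0,w,h,k=195,215,110,80,6
a=np.clip(1.7*cv2.resize(img[v0:v0+h,u0:u0+w],None,fx=k,fy=k,interpolation=cv2.INTER_CUBIC).astype(float),0,255).astype(np.uint8)
cv2.imwrite('pics/s8z.png',a)
img=snap('top','t8.png')[:,:,::-1];u0,v0,w,h,k=300,62,88,80,7
b=np.clip(1.7*cv2.resize(img[v0:v0+h,u0:u0+w],None,fx=k,fy=k,interpolation=cv2.INTER_CUBIC).astype(float),0,255).astype(np.uint8)
cv2.imwrite('pics/t8z.png',b)
E
```

```text
clock: 14.5
position: [0.6178, 0.0601, 0.2799]
tool_rot: [3.138, 0.0, 1.886]
force: [0.4, -0.3, 1.0]
grip_width: 0.0471
clock: 15.2
position: [0.5473, 0.2499, 0.2774]
tool_rot: [3.14, -0.0, 1.889]
force: [0.3, 0.4, -0.3]
grip_width: 0.0467
```

View pics/s8z.png

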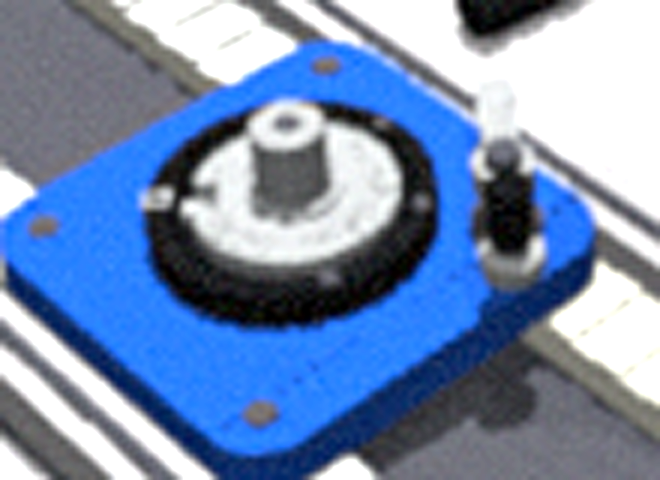

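View pics/t8z.png

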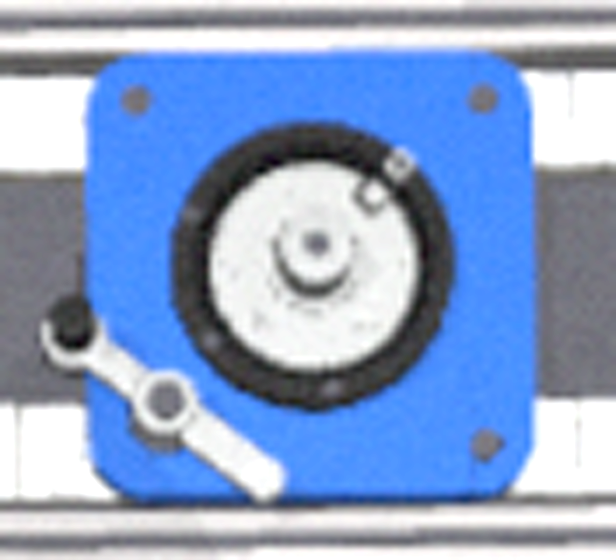

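The top view shows the bright key sitting in the notch with a dark gap on both sides, at (372,193). The plate is concentric in the cup and level. Now I'll locate the handle.

```bash
python3 - <<'E'
from h import *
def tp(u,v): return (300+u/7-.5,62+v/7-.5)
print('pole top', ray('top',*tp(317,243),.088), 'scene',ray('scene',195+288/6-.5,215+123/6-.5,.088))
for z in(.085,.09,.096,.1):
  p=ray('top',*tp(71,321),z); s=proj('scene',p); print(z,p[:2].round(4),'scene zoom',(s[0]-195+.5)*6,(s[1]-215+.5)*6)
print('pivot',ray('top',*tp(165,400),.077))
print('ring',ray('top',*tp(68,328),.064))
for c,n in(('top','clamp_handle'),('scene','clamp_handle')):
  for d in bot.silhouettes(c,n):print(c,d['conf'],d['box'])
print(bot.observe()['position'])
E
```

```text
pole top [ 0.61738811 -0.04027369  0.088     ] scene [ 0.61634394 -0.04047586  0.088     ]
0.085 [0.5921 0.0443] scene zoom 509.2193438941147 213.976249539986
0.09 [0.5909 0.0442] scene zoom 510.7383912800417 200.75275266231148
0.096 [0.5896 0.044 ] scene zoom 512.5717292050007 184.79331745902743
0.1 [0.5887 0.0439] scene zoom 513.8003565563182 174.09796318997337
pivot [0.56603552 0.01234475 0.077     ]
ring [0.5942396  0.04600012 0.064     ]
top 0.76 [321.4, 119.0, 34.1, 26.6]
scene 0.57 [280.6, 248.6, 12.6, 39.1]
[0.54792703 0.24829318 0.27672379]
```

The pole top agrees between cameras (seated). The handle is at (0.590, 0.044) with its top at z ≈ 0.096, 40 mm from the pivot at (0.5655, 0.012), as it must be. I'll approach it with a narrow cage, jaws along x.

```bash
python3 -m crank '{"travel":[[1,-4,0],[2,-8,-1],[3,-12,-3],[4,-16,-5],[4.2,-19,-7],[4.2,-20.5,-8.7],[4.2,-20.5,-8.7],[4.2,-20.5,-8.7]],"rot":[[0,0,-4],[0,0,-8],[0,0,-12],[0,0,-16],[0,0,-18],[0,0,-18],[0,0,-18],[0,0,-18]]}' -0.34 30
python3 - <<'E'
from h import *
o=bot.observe();print(o['position'],o['tool_rot'],o['grip_width'])
img=snap('scene','s9.png')[:,:,::-1];u0,v0,w,h,k=225,190,90,80,7
cv2.imwrite('pics/s9z.png',np.clip(1.7*cv2.resize(img[v0:v0+h,u0:u0+w],None,fx=k,fy=k,interpolation=cv2.INTER_CUBIC).astype(float),0,255).astype(np.uint8))
E
```

```text
clock: 16.2
position: [0.5895, 0.0442, 0.1895]
tool_rot: [-3.141, -0.0, 1.572]
force: [0.1, -0.4, 0.0]
grip_width: 0.0281
[0.58953941 0.04419105 0.18950348] [-3.14136852e+00 -1.65445635e-04  1.57222639e+00] 0.028057073457597642
```

View pics/s9z.png

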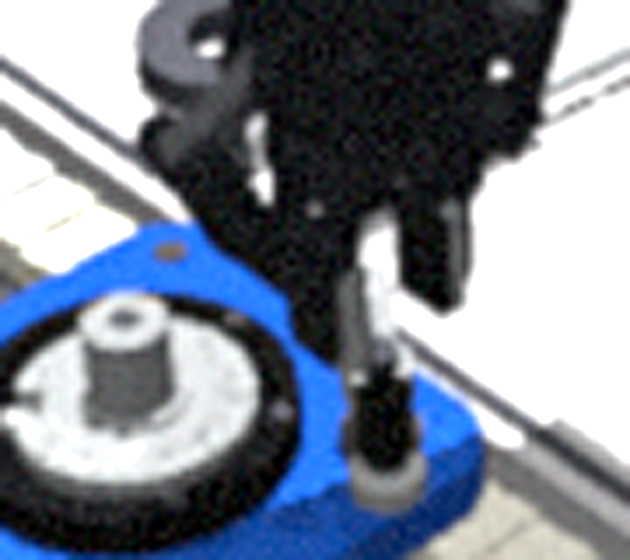

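The two fingers straddle the handle line at zoomed (385,400). I'll descend with a force check.

```bash
python3 -m crank '{"travel":[[0,0,-1],[0,0,-2],[0,0,-2.5],[0,0,-2.5]],"rot":[[0,0,0],[0,0,0],[0,0,0],[0,0,0]]}'
python3 -m crank '{"travel":[[0,0,-0.5],[0,0,-1],[0,0,-1.5],[0,0,-1.5]],"rot":[[0,0,0],[0,0,0],[0,0,0],[0,0,0]]}'
python3 - <<'E'
from h import *
o=bot.observe();print(o['position'],o['force'])
img=snap('scene','s10.png')[:,:,::-1];u0,v0,w,h,k=225,190,90,80,7
cv2.imwrite('pics/s10z.png',np.clip(1.7*cv2.resize(img[v0:v0+h,u0:u0+w],None,fx=k,fy=k,interpolation=cv2.INTER_CUBIC).astype(float),0,255).astype(np.uint8))
E
```

```text
clock: 16.65
position: [0.589, 0.0448, 0.1633]
tool_rot: [-3.14, 0.0, 1.574]
force: [-0.7, -0.1, 0.2]
grip_width: 0.0281
clock: 17.05
position: [0.5891, 0.0446, 0.1486]
tool_rot: [-3.141, 0.0, 1.573]
force: [-1.0, -0.4, 0.7]
grip_width: 0.0285
[0.58909787 0.04455929 0.1485751 ] [-1.0181116  -0.41743946  0.65691077]
```

View pics/s10z.png

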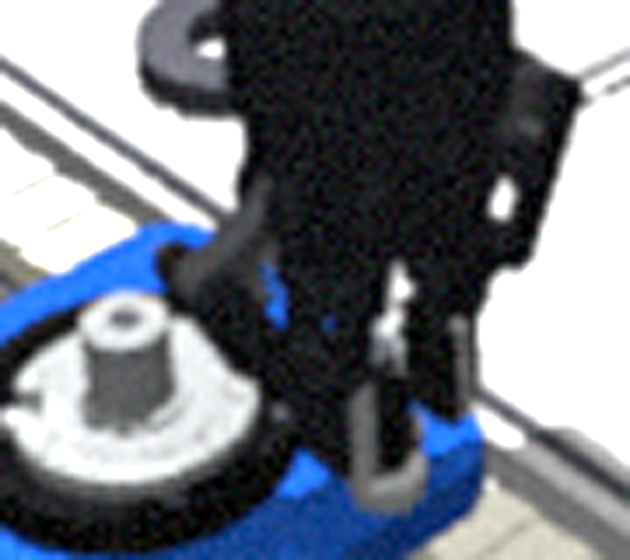

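The handle is caged, one finger on either side at zoomed (380,400), without contact. I'll swing it along the arc.

```bash
python3 -m crank '{"travel":[[-0.4,0.23,0],[-1.03,0.53,0],[-1.71,0.71,0],[-2.4,0.77,0],[-3.09,0.71,0],[-3.77,0.53,0],[-4.4,0.23,0],[-4.4,0.23,0]],"rot":[[0,0,0],[0,0,0],[0,0,0],[0,0,0],[0,0,0],[0,0,0],[0,0,0],[0,0,0]]}'
python3 -m crank '{"travel":[[-0.4,-0.2,0],[-0.8,-0.4,0],[-1.1,-0.6,0],[-1.1,-0.6,0]],"rot":[[0,0,0],[0,0,0],[0,0,0],[0,0,0]]}'
```

```text
clock: 17.9
position: [0.5444, 0.046, 0.1493]
tool_rot: [-3.141, 0.0, 1.573]
force: [1.1, 1.1, 0.0]
grip_width: 0.0283
clock: 18.3
position: [0.5339, 0.0404, 0.1493]
tool_rot: [-3.141, 0.0, 1.573]
force: [0.4, -0.1, 0.2]
grip_width: 0.0284
```

```bash
python3 -m crank '{"travel":[[-0.2,0,0],[-0.4,-0.1,0],[-0.4,-0.1,0]],"rot":[[0,0,0],[0,0,0],[0,0,0]]}'
python3 - <<'E'
from h import *
o=bot.observe();print(o['position'],o['force'],o['moment'])
img=snap('scene','s11.png')[:,:,::-1];u0,v0,w,h,k=205,190,110,85,7
cv2.imwrite('pics/s11z.png',np.clip(1.7*cv2.resize(img[v0:v0+h,u0:u0+w],None,fx=k,fy=k,interpolation=cv2.INTER_CUBIC).astype(float),0,255).astype(np.uint8))
E
```

```text
clock: 18.6
position: [0.5322, 0.0401, 0.1497]
tool_rot: [3.137, -0.0, 1.574]
force: [14.3, 1.3, -8.4]
grip_width: 0.0281
[0.53221428 0.04013196 0.14965713] [14.25747241  1.30953014 -8.40611539] [ 0.29196716 -2.87988749  0.06155155]
```

View pics/s11z.png

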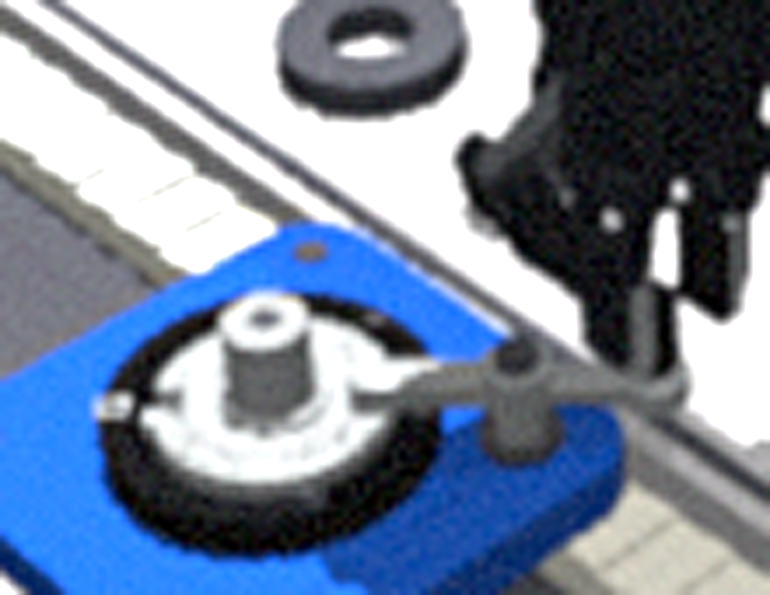

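At the stop: 14 N of resistance, and the finger lies over the plate rim pointing at the pole. I'll back off to mid-cage, rise and retreat.

```bash
python3 -m crank '{"travel":[[0.3,0,0],[0.7,0,0],[0.7,0,0],[0.7,0,0]],"rot":[[0,0,0],[0,0,0],[0,0,0],[0,0,0]]}'
python3 -m crank '{"travel":[[0,0,1],[0,0,2.5],[0,0,4],[0,0,7],[0,4,10],[-2,9,12],[-3,14,12],[-3,18,12]],"rot":[[0,0,0],[0,0,0],[0,0,0],[0,0,0],[0,0,0],[0,0,0],[0,0,0],[0,0,0]]}'
python3 -m crank '{"travel":[[0,2,0],[0,2,0],[0,2,0]],"rot":[[0,0,0],[0,0,0],[0,0,0]]}'
python3 - <<'E'
from h import *
o=bot.observe();print(o['position'],o['force'])
img=snap('scene','s12.png')[:,:,::-1];u0,v0,w,h,k=195,215,110,80,7
cv2.imwrite('pics/s12z.png',np.clip(1.7*cv2.resize(img[v0:v0+h,u0:u0+w],None,fx=k,fy=k,interpolation=cv2.INTER_CUBIC).astype(float),0,255).astype(np.uint8))
img=snap('top','t12.png')[:,:,::-1];cv2.imwrite('pics/t12f.png',img);u0,v0,w,h,k=300,62,88,80,7
cv2.imwrite('pics/t12z.png',np.clip(1.7*cv2.resize(img[v0:v0+h,u0:u0+w],None,fx=k,fy=k,interpolation=cv2.INTER_CUBIC).astype(float),0,255).astype(np.uint8))
E
```

```text
clock: 19.05
position: [0.5372, 0.0398, 0.1491]
tool_rot: [-3.141, 0.0, 1.573]
force: [0.3, 0.0, -0.7]
grip_width: 0.0281
clock: 19.85
position: [0.5062, 0.2216, 0.2711]
tool_rot: [3.141, -0.001, 1.573]
force: [1.5, 0.3, -0.3]
grip_width: 0.0281
clock: 20.15
position: [0.5072, 0.2396, 0.2697]
tool_rot: [3.142, 0.0, 1.574]
force: [-0.6, -0.6, -1.2]
grip_width: 0.0283
[0.5072057  0.23955823 0.26969732] [-0.56151223 -0.61360005 -1.21116577]
```

View pics/s12z.png

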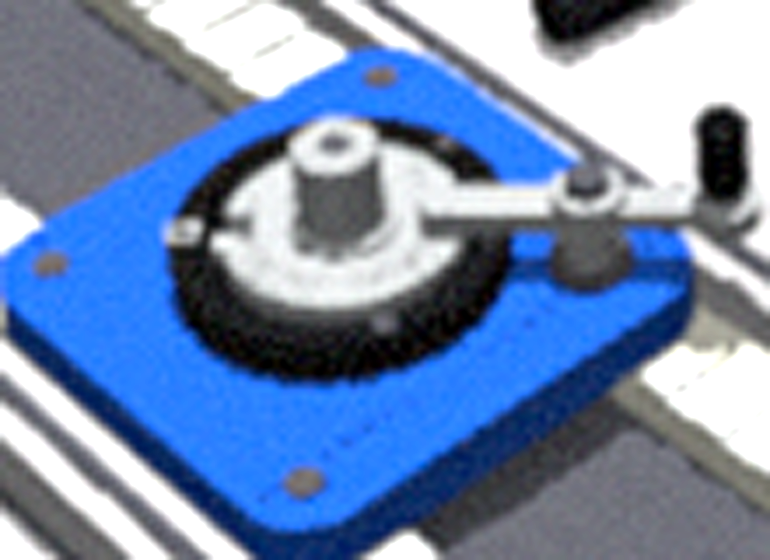

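View pics/t12z.png

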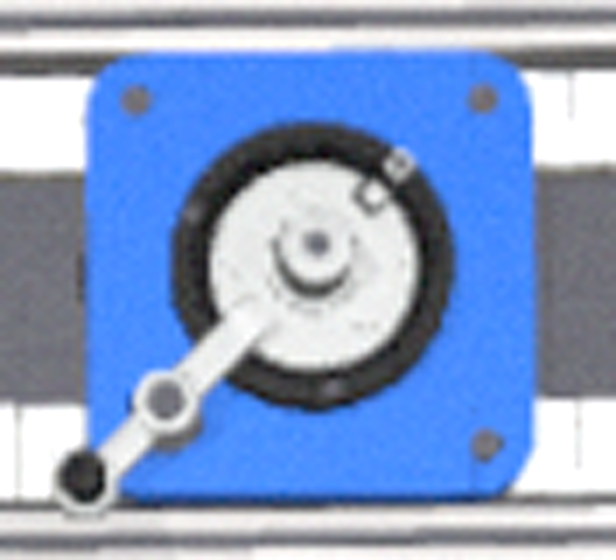

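View pics/t12f.png

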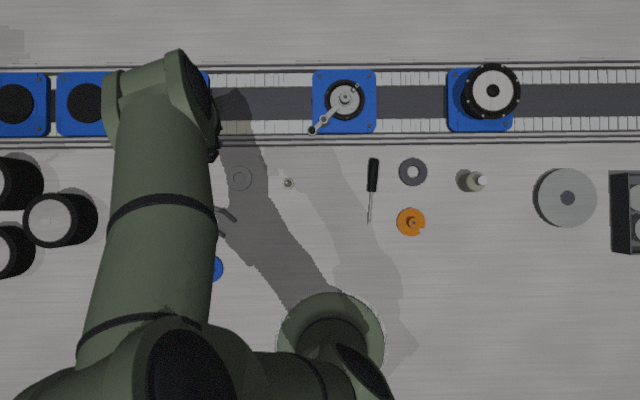

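The finger lies over the rim pointing at the pole, the key sits in the notch, and the other parts have not moved. The robot is clear of everything, so I'm handing in.

```bash
python3 -c "
from workcell import bot
print(bot.job_done())"
```

```text
the job is handed in; nothing more can be done
None
```

The yoke is in the nest with its notch over the key, released, and the retaining finger is swung to its stop over the rim. I handed the job in at about 20 s of the 67 s allowed; the hand-in reports no verdict.

**What I did:**
- I gripped the steel yoke by the pole, pre-turned it toward the key seen in the camera pictures, and lowered it in steps of 2 mm or less until it touched at about 13 N.
- I then turned it about 8° one way and 12° the other under light pressure. The key pushed back at both ends, and the height did not change.
- I centred it between those two ends, let go, and swung the finger round by its handle until it met its stop at about 14 N.

**Last checks:**
- **Seating:** The final top view shows the key inside the notch with a gap on each side, and the plate concentric in the cup and level.
- **Position:** Both cameras put the pole top within about 1 mm of each other and of the nest centre.
- **Retaining finger:** It lies over the rim and points at the pole.
- **Other parts:** None looks moved in the pictures. The pliers, the top plate and the blue look-alike were partly hidden or shaded by the arm in the last top view.
- **Robot:** The arm is clear of everything and the wrist force is near zero.

**What disagreed:** I first took the initial contact for the plate resting on the key, partly because of how much of its side showed in that picture. The push-back on both sides and the later views showed it had already dropped home on first contact. The turn it allowed was also nearer 11° than the 6° expected, which I put down to side play in the cup and give in the arm.

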